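# Lock on the relays of a board for its contact check

## Robot

A 7-joint arm with a two-finger parallel gripper is mounted at the origin on the work surface. World frame = base frame: x ahead of the robot, y to its left, z up, the work surface at z = 0. Lengths are in m, angles in rad, forces in N, time in s.
With the tool pointing down it reaches from about 0.425 to 0.825 m from the base axis. Payload 3.6 kg.
Tool frame: the origin (TCP) lies where the fingers leave the gripper's body, on its centre line; the fingertips stand 73 mm ahead of it and the grasp point (between the pads) lies 54 mm ahead of it; z points along the fingers, y is the line along which they close (so a half turn about z gives the same grasp; the last joint's range is limited). The gripper opens to 85 mm and grips with 20 to 120 N. Pads are 22 mm wide; open, the fingers measure 114 mm over their backs; the gripper's body (76 mm by 85 mm) begins 54 mm behind the grasp point. The pads swing forward as they close: fully open they stand 13 mm farther back than shut.
Start: joints at [1.321, 0.615, -0.013, 1.423, 0.008, 1.103, -0.04], TCP at [0.144, -0.634, 0.304] pointing down, gripper open.
Joint ranges: [-3.12, 3.12], [-0.3, 2.06], [-1.34, 1.32], [0.26, 2.42], [-1.36, 4.5], [0.01, 1.98], [-2.84, 2.84]. Speed limits (rad/s): [2.79, 2.79, 3.14, 3.14, 3.14, 3.14, 3.14].

## Interface

Orientations are given as a unit quaternion [x, y, z, w].
In Python, from station import arm, snapshot, camera_info, ticket gives the robot as it stands. Calls block until the motion is done:
- arm.movep(position, orientation): joint-space move of the TCP to a pose.
- arm.line_to(position, velocity=0.15, ori=None): straight line of the TCP; ori=None keeps the orientation; velocity is the mean speed in m/s.
- arm.move_j(angles): joint-space move.
- arm.move_gripper(opening, effort=None): opening from 0.0 (shut) to 1.0 (fully open); effort is the grip in N (None keeps the last); returns when the fingers have stopped.
- arm.pause(seconds).
- arm.ik(position, orientation): joint angles nearest the present ones, or None.
- snapshot(name): name is "side" or "top" or "wrist"; returns the picture (384x512x3 uint8, blue, green, red); there is no depth.
- camera_info(name): a dict with "fx", "fy", "cx", "cy" (pixels), "R" (3x3) and "t" (3): a world point X has camera coordinates R X + t; the wrist camera has in their place "T_tool_cam" (4x4, takes a point from camera to tool coordinates, whose origin is the TCP and whose axes are the flange's). Camera axes: x right, y down, z forward; pixel columns grow to the right and rows downward; lengths in m; the calibration is good to about 2 mm. A picture is of the moment at which its call begins: read the wrist's pose just before it. camera_info takes no time and is no camera call.
A pose or a line that the arm cannot do raises arm.MotionError and nothing moves.
- ticket.finish_job(): hands the job in; it is judged then, once.
Readings, each from a call of its own:
- arm.read_time(): time.
- arm.read_joint_positions(): joint angles.
- arm.read_dq(): joint speeds.
- arm.read_effort(): joint torques, N m.
- arm.read_tool_pos(): TCP position.
- arm.read_eef_rot(): TCP orientation.
- arm.read_ft_force(): force on the tool from outside, world axes, zero at the start.
- arm.read_wrist_torque(): the same for the moment, N m.
- arm.read_opening(): opening from 0.0 (shut) to 1.0 (fully open).
- arm.read_finger_force(): force on a finger pad.
Only numpy, scipy, OpenCV 4.12 (cv2) and the standard library are available. Lean on these libraries where they do the work, as an engineer would, in place of code of your own. Each camera call takes 0.05 s, during which the arm holds its last target. There are 200 camera calls.

## Task

Get the relay board ready for its contact check: first lightly touch the round steel button of the bench earth point with the fingertips to discharge them, then lock on the three tall relays by pressing in the test buttons on their tops, starting with the relay next to the screw terminals and working along the row away from them. Press each one gently and fully home, so that it stays in. Leave the low relay's button out, do not shift or lift the board, and leave the other things on the bench alone.

Things in the scene. Friction and masses are not known exactly. Their poses are not given: they have to be found in the camera images.
- board: loose green relay board 200 x 120 mm on 12 mm pillars, 0.7 kg, at any angle. Origin: bench level under its centre; x along its length. Black screw-terminal strip (32 mm high) across its -x end, white connectors at the other. Three tall clear relays with grey tops, 36 mm square, tops 80 mm over the bench, in a row at x = -46, 4, 54, y = -22 mm; one low relay, top 40 mm high, at x = 30, y = 30
- test1_top (a point): white round push button, 11 mm across, upright in the middle of the top of the tall relay next to the screw terminals (first). The point is the centre of its flat top, 11 mm above the relay's top when out, so 91 mm over the bench
- test2_top (a point): white round push button, 11 mm across, upright in the middle of the top of the middle tall relay (second). The point is the centre of its flat top, 11 mm above the relay's top when out, so 91 mm over the bench
- test3_top (a point): white round push button, 11 mm across, upright in the middle of the top of the tall relay farthest from the screw terminals (third). The point is the centre of its flat top, 11 mm above the relay's top when out, so 91 mm over the bench
- test1 (a joint): travel of the first tall relay's test button, straight down into the relay: 0 out, 0.006 m fully in (its top then 5 mm above the relay's top). It yields to about 3 N and, being of the locking kind, has no return: it stays as far in as it is pushed. Past the end its cap gives 3 mm more on a spring, 4.5 to 12 N, then stops hard. Starts between 0 and 0.001
- test2 (a joint): travel of the middle tall relay's test button, straight down into the relay: 0 out, 0.006 m fully in (its top then 5 mm above the relay's top). It yields to about 3 N and, being of the locking kind, has no return: it stays as far in as it is pushed. Past the end its cap gives 3 mm more on a spring, 4.5 to 12 N, then stops hard. Starts between 0 and 0.001
- test3 (a joint): travel of the third tall relay's test button, straight down into the relay: 0 out, 0.006 m fully in (its top then 5 mm above the relay's top). It yields to about 3 N and, being of the locking kind, has no return: it stays as far in as it is pushed. Past the end its cap gives 3 mm more on a spring, 4.5 to 12 N, then stops hard. Starts between 0 and 0.001
- low_test_top (a point): white round push button, 11 mm across, upright in the middle of the top of the low relay; it must stay out. The point is the centre of its flat top, 11 mm above the relay's top when out, so 51 mm over the bench
- low_test (a joint): travel of the low relay's test button, the same kind: 0 out, 0.006 m fully in; must stay out
- earth_box: bench earth point: black box 60 x 100 x 20 mm, screwed to the bench to the robot's right. Origin: bench level under its centre; the steel touch button is at its y = +18 mm, two small brass studs are at y = -30 mm
- earth_button: round polished steel touch button of the earth point, 32 mm across, sprung: it gives way straight down, starting at about 1 N and 4 mm deep at about 5 N, then stops, and springs back. Origin: on its axis, 6 mm below its top
- earth_top (a point): centre of the flat top (24 mm across) of the steel earth button, 28 mm above the bench at rest
- spare_relay: loose spare tall relay standing upright on the bench to the left, 36 x 36 x 52 mm, without a button; leave alone. Origin under its centre
- parts_tray: loose cream tray of connectors, 130 x 95 x 26 mm, at the left; leave alone. Origin under its centre
- brush: loose thin brush with white handle, 150 mm long, 8 mm high, lying on the near side, to the left; leave alone
- tweezers: loose steel tweezers, 125 mm long, 8 mm high, lying between earth point and board; leave alone
- flux_bottle: loose small clear bottle with black cap, 38 mm across, 85 mm high, beyond the tweezers; leave alone. Origin under its centre
- solder_spool: loose spool of solder standing on end, 60 mm across, 46 mm high, beyond the earth point; leave alone. Origin under its centre
- cutters: loose side cutters with red handles, about 130 mm long, 10 mm high, lying between earth point and robot; leave alone
- screwdriver: loose screwdriver, 170 mm long, under 35 mm high, lying at the far left; leave alone
Mind the look-alikes: they are no part of the job. What is shaped like the board but orange is not meant.

How it is judged:
By the outcome, as a careful person would: the job done as asked, in the order asked, and still so for the second after the job is handed in, with the robot touching nothing.
It also fails if it takes over 48 s, if anything falls off the work surface, if the arm or the gripper's body presses on something with over 40 N, if the wrist force passes 120 N, or if a joint passes its speed limit or range.

## Working session

There is one attempt and no reset: what is moved stays moved. The work goes in short steps, each a Python script; the robot and the scene stay as the last script left them, time stands still between calls to the robot, and variables do not carry over. Pictures are saved under pics/ and viewed, at most 10 in all, crops included, and the job is handed in when it is done.

```bash
ls; mkdir -p pics; python3 - <<'E'
from station import arm,snapshot,camera_info
import cv2,numpy as np
for n in("top","side"):
    im=snapshot(n);cv2.imwrite(f"pics/{n}0.png",im);np.save(f"pics/{n}0.npy",im)
    cv2.imwrite(f"pics/{n}0b.png",cv2.resize(im,(800,600),interpolation=cv2.INTER_CUBIC))
    print(n,camera_info(n))
print(camera_info("wrist"),arm.read_eef_rot(),arm.read_time(),arm.read_ft_force())
E
```

```text
pics
top {'fx': 465.7730762975268, 'fy': 465.7730762975268, 'cx': 257.86530252695263, 'cy': 189.33446588460774, 'R': array([[-0.00196779, -0.9999394 , -0.01083184],
       [-0.99821778,  0.00261023, -0.05961922],
       [ 0.05964388,  0.01069522, -0.99816242]]), 't': array([0.03178098, 0.46729411, 1.59156406])}
side {'fx': 476.0398933001881, 'fy': 476.0398933001881, 'cx': 256.0337214374316, 'cy': 194.94599414803542, 'R': array([[ 0.99037532, -0.13710667,  0.01893362],
       [-0.07105343, -0.62103675, -0.78055414],
       [ 0.11877765,  0.77169626, -0.62480137]]), 't': array([-0.44969404,  0.13381486,  1.24212502])}
{'fx': 346.2378421605353, 'fy': 346.2378421605353, 'cx': 250.592750806645, 'cy': 194.21992369367155, 'T_tool_cam': array([[-1.92821224e-04, -9.53836289e-01, -3.00326982e-01,
         7.58441481e-02],
       [ 9.99999787e-01,  3.48019597e-06, -6.53090570e-04,
        -3.35261880e-04],
       [ 6.23986683e-04, -3.00327044e-01,  9.53836085e-01,
        -6.97171777e-02],
       [ 0.00000000e+00,  0.00000000e+00,  0.00000000e+00,
         1.00000000e+00]])} [ 9.93794888e-01  1.11221930e-01 -1.32078564e-04 -1.17713297e-03] 0.1 [-0.23909266  0.34454287 -0.07638558]
```

View pics/top0b.png

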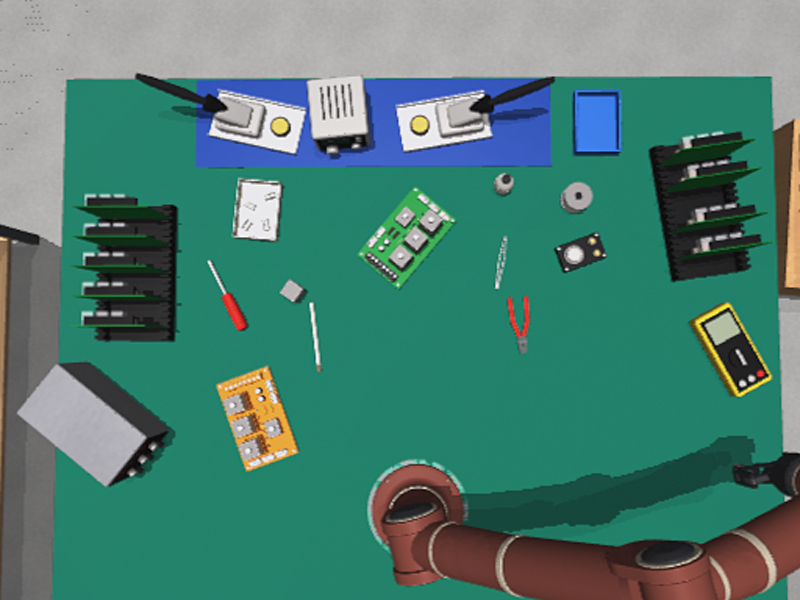

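View pics/side0b.png

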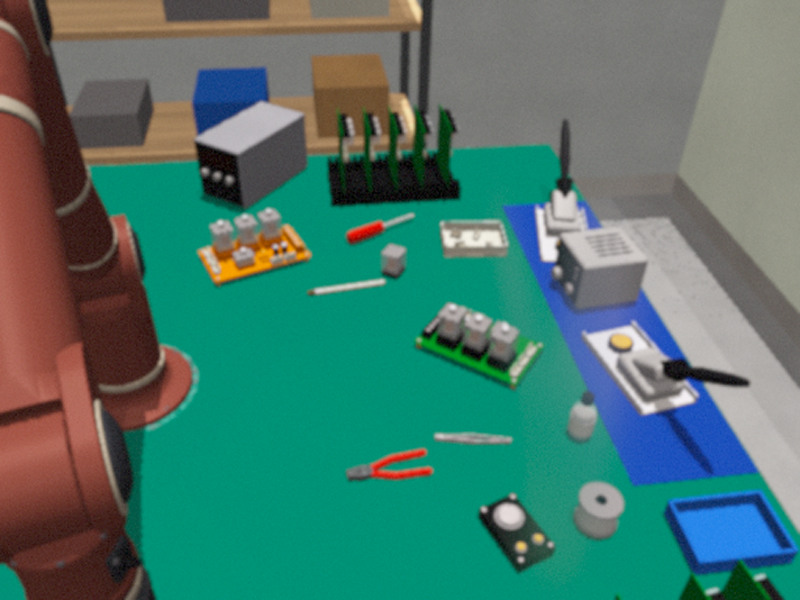

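The top view shows two relay boards: green at (407,237) and orange at (257,418). The green one fits the description. Its black terminals are at the lower left (380,268), its tall relays run (402,257), (417,238), (431,219), and the low relay is at (404,216). The earth button is at (574,255). I'll confirm these in an enlarged crop.

```bash
python3 - <<'E'
import cv2,numpy as np
im=np.load("pics/top0.npy")
a=im[110:195,225:300];b=im[140:180,350:395]
A=cv2.resize(a,None,fx=7,fy=7,interpolation=cv2.INTER_CUBIC);B=cv2.resize(b,None,fx=5,fy=5,interpolation=cv2.INTER_CUBIC)
c=np.zeros((595,760,3),np.uint8);c[:,:525]=A;c[:200,530:755]=B
cv2.imwrite("pics/crop1.png",c)
E
```

```text
(no output)
```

View pics/crop1.png

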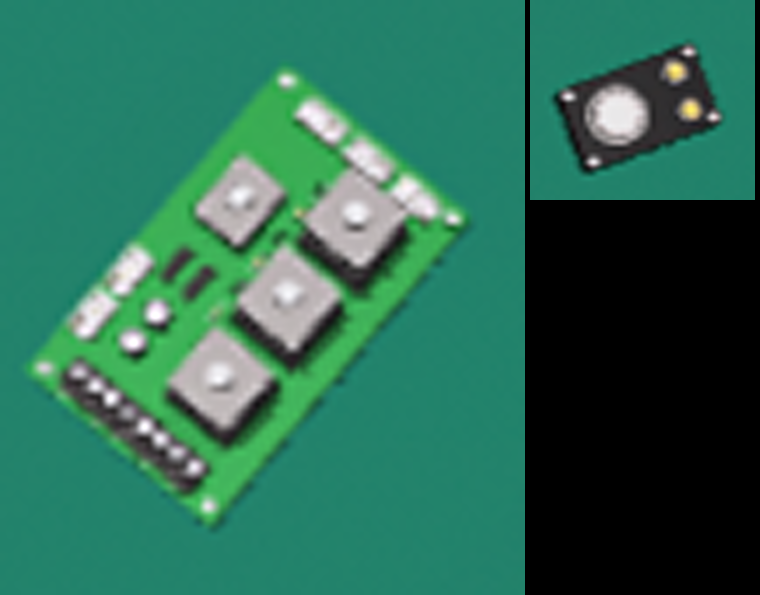

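The crop confirms green. Buttons at (219,375), (287,292) and (356,212) run away from the terminals, and the low one is at (240,197). The earth button is at (617,115) and its brass studs are on the far side.

```bash
cat > h.py <<'E'
from station import arm,snapshot,camera_info
import numpy as np,cv2
from scipy.spatial.transform import Rotation as Rn
def cam(name):
    i=camera_info(name)
    if name!="wrist": return i,i["R"].T,-i["R"].T@i["t"]
    Rt=Rn.from_quat(arm.read_eef_rot()).as_matrix();T=i["T_tool_cam"]
    return i,Rt@T[:3,:3],Rt@T[:3,3]+arm.read_tool_pos()
def ray(c,uv,z):
    i,R,o=c
    d=R@[(uv[0]-i["cx"])/i["fx"],(uv[1]-i["cy"])/i["fy"],1]
    return o+d*(z-o[2])/d[2]
def proj(c,X):
    i,R,o=c;p=R.T@(np.array(X)-o);return np.array([i["fx"]*p[0]/p[2]+i["cx"],i["fy"]*p[1]/p[2]+i["cy"]])
def down(yaw): # tool z down, tool x along yaw
    return (Rn.from_euler('z',yaw)*Rn.from_euler('x',np.pi)).as_quat()
E
python3 - <<'E'
from h import *
c=cam("top")
f=lambda x,y:((x+.5)/7-.5+225,(y+.5)/7-.5+110)
for n,p in dict(t1=(219,375),t2=(287,292),t3=(356,212)).items(): print(n,ray(c,f(*p),.091))
print("low",ray(c,f(240,197),.051))
print("earth",ray(c,(350+87.5/5-.5,140+115.5/5-.5),.028))
q=arm.read_eef_rot();print(Rn.from_quat(q).as_matrix())
for y in np.arange(-180,180,30):
    s=arm.ik([.55,-.35,.2],down(np.radians(y)));s2=arm.ik([.6,0,.25],down(np.radians(y)))
    print(y,s is not None and np.round(s,2),s2 is not None and np.round(s2,2))
E
```

```text
t1 [0.54919614 0.03633002 0.091     ]
t2 [0.58839288 0.00422702 0.091     ]
t3 [ 0.6262633  -0.02842507  0.091     ]
low [0.64047593 0.02660714 0.051     ]
earth [ 0.55716802 -0.34293533  0.028     ]
[[ 9.75259330e-01  2.21063261e-01 -5.24364006e-04]
 [ 2.21063883e-01 -9.75256593e-01  2.31027738e-03]
 [-6.72002358e-07 -2.36903751e-03 -9.99997194e-01]]
-180 [ 0.92  0.82 -0.72  1.52  0.6   1.03  1.61] [ 0.43  0.72 -0.82  1.63  0.58  1.06  1.02]
-150 [ 1.09  0.99 -1.15  1.51  0.94  1.26  1.9 ] [ 0.57  0.85 -1.15  1.62  0.82  1.22  1.34]
-120 [ 0.22  0.79  0.58  1.55 -0.49  0.96 -2.72] [ 0.57  0.85 -1.15  1.62  0.82  1.22  1.86]
-90 [ 0.29  0.76  0.44  1.54 -0.37  0.92 -2.29] [-0.63  0.85  1.13  1.66 -0.83  1.18 -2.43]
-60 [ 0.37  0.74  0.3   1.54 -0.25  0.9  -1.87] [-0.13  0.59  0.15  1.65 -0.11  0.91 -2.56]
-30 [ 0.45  0.73  0.15  1.54 -0.13  0.89 -1.45] [-0.02  0.59 -0.03  1.64  0.02  0.91 -2.15]
0 [ 0.52  0.72  0.02  1.54 -0.02  0.89 -1.02] [ 0.05  0.59 -0.14  1.64  0.1   0.91 -1.7 ]
30 [ 0.58  0.72 -0.09  1.53  0.08  0.89 -0.58] [ 0.12  0.6  -0.25  1.64  0.18  0.92 -1.25]
60 [ 0.65  0.73 -0.21  1.53  0.17  0.9  -0.14] [ 0.18  0.61 -0.36  1.64  0.25  0.94 -0.79]
90 [ 0.71  0.74 -0.32  1.53  0.27  0.92  0.31] [ 0.25  0.63 -0.47  1.63  0.34  0.96 -0.34]
120 [ 0.78  0.76 -0.44  1.53  0.37  0.94  0.75] [ 0.32  0.65 -0.59  1.63  0.42  0.98  0.11]
150 [ 0.86  0.79 -0.6   1.52  0.5   0.99  1.17] [ 0.38  0.68 -0.7   1.63  0.5   1.02  0.56]
```

```bash
python3 - <<'E'
from h import *
arm.move_gripper(0.0,20)
q=down(np.radians(30))
arm.movep([.557,-.343,.20],q)
c=cam("wrist");im=snapshot("wrist");print(arm.read_tool_pos(),arm.read_time(),arm.read_ft_force(),arm.read_opening())
print(proj(c,[.5572,-.3429,.028]))
cv2.imwrite("pics/w1.png",cv2.resize(im,(800,600),interpolation=cv2.INTER_CUBIC))
import pickle;pickle.dump(c,open("w1.pkl","wb"))
E
```

```text
[ 0.55584738 -0.34517995  0.20032507] 2.7833 [ 0.89006738 -0.63147354 -0.29753611] 0.0012474300131565534
[249.53393655 190.6872222 ]
```

View pics/w1.png

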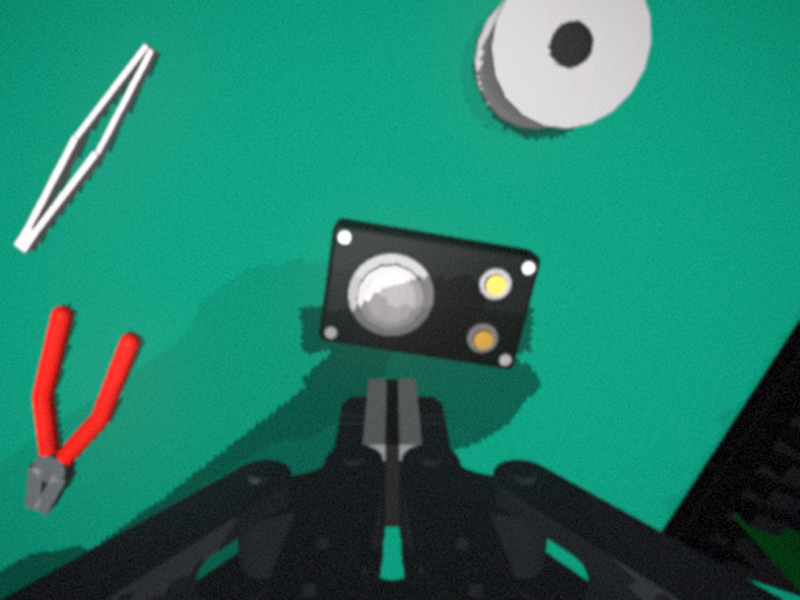

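The steel button is at (391,295) in the enlarged view, within 2 px of the prediction. Going down with force feedback.

```bash
cat >> h.py <<'E'
def fz(n=5):
    v=[]
    for _ in range(n): v.append(arm.read_ft_force()[2]);arm.pause(.01)
    return np.mean(v)
E
python3 - <<'E'
from h import *
import pickle
c=pickle.load(open("w1.pkl","rb"))
b=ray(c,(391.5/1.5625-.5,295.5/1.5625-.5),.028);print(b)
T=b.copy()
cmd=np.array([.557,-.343,.20])
# servo out steady-state offset
arm.pause(.1);p=arm.read_tool_pos();print("pos",p)
off=cmd-p;off[2]=0
cmd=np.array([b[0],b[1],.112])+off
arm.line_to(cmd,.15);arm.pause(.15)
p=arm.read_tool_pos();print("pos",p,arm.read_time());cmd[:2]+=b[:2]-p[:2]
f0=fz(10);sd=[arm.read_ft_force()[2] for _ in range(3)];print(f0,sd)
while cmd[2]>.094:
    cmd[2]-=.001;arm.line_to(cmd,.03);arm.pause(.05);f=fz(3)-f0;p=arm.read_tool_pos()
    print(round(cmd[2],4),p.round(4),round(f,2))
    if f>2.0:break
arm.pause(.2);print(fz()-f0)
cmd[2]=.2;arm.line_to(cmd,.2);print(arm.read_time(),arm.read_ft_force())
E
```

```text
[ 0.55875843 -0.34245101  0.028     ]
pos [ 0.55616097 -0.34453725  0.20024682]
pos [ 0.56032113 -0.34144694  0.1135327 ] 3.7667
0.16525686955455593 [np.float64(-0.997700907165991), np.float64(-0.997700907165991), np.float64(-0.997700907165991)]
0.111 [ 0.5579 -0.342   0.1111] 0.31
0.11 [ 0.5581 -0.3418  0.1099] -0.12
0.109 [ 0.5581 -0.3419  0.109 ] -0.64
0.108 [ 0.558  -0.3419  0.1079] -0.31
0.107 [ 0.558  -0.3419  0.107 ] -0.33
0.106 [ 0.558  -0.3419  0.106 ] -0.1
0.105 [ 0.558  -0.3419  0.1049] -0.1
0.104 [ 0.558  -0.3419  0.104 ] -0.15
0.103 [ 0.558  -0.3419  0.103 ] -0.22
0.102 [ 0.558  -0.3419  0.1019] -0.28
0.101 [ 0.558  -0.3419  0.101 ] -0.02
0.1 [ 0.5581 -0.3419  0.1002] 0.92
0.099 [ 0.5581 -0.342   0.0992] 2.06
2.163937414964348
8.975 [-1.17494427 -0.65366272 -0.55289341]
```

Touched the earth button at about 2 N. Next, look at the board.

```bash
python3 - <<'E'
from h import *
q=down(np.radians(30))
arm.movep([.585,.005,.27],q);arm.pause(.15)
c=cam("wrist");im=snapshot("wrist");print(arm.read_tool_pos(),arm.read_time())
for X in([.5492,.0363,.091],[.5884,.0042,.091],[.6263,-.0284,.091]):print(proj(c,X))
im=im[100:280,140:380]
cv2.imwrite("pics/w2.png",cv2.resize(im,None,fx=3,fy=3,interpolation=cv2.INTER_CUBIC))
import pickle;pickle.dump(c,open("w2.pkl","wb"))
E
```

```text
[0.58509452 0.00327439 0.26965346] 10.5083
[190.06773366 209.49479833]
[252.18185552 186.75022391]
[316.56921907 164.87113259]
```

View pics/w2.png

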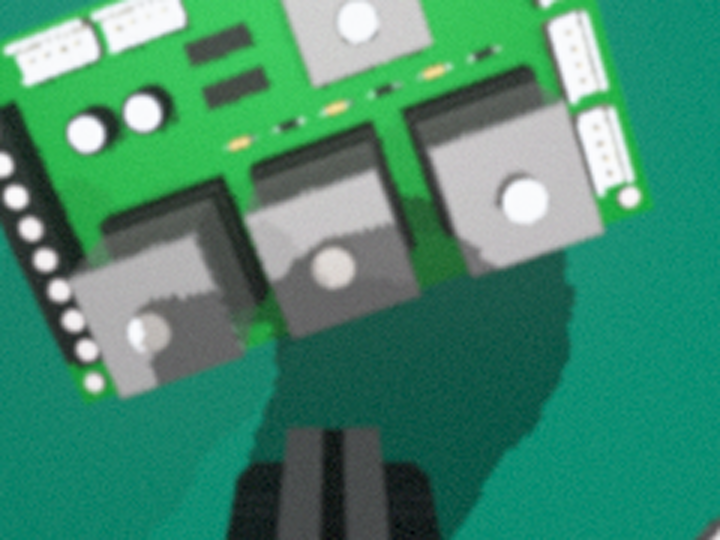

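Button tops in the crop: first (150,332), second (334,267), third (525,200). Now pressing the first.

```bash
cat >> h.py <<'E'
def press(b):
    cmd=np.array([b[0],b[1],.18]);arm.line_to(cmd,.15);cmd[2]=.168;arm.line_to(cmd,.06);arm.pause(.1)
    p=arm.read_tool_pos();cmd[:2]+=b[:2]-p[:2];f0=fz(5);print("at",p,"f0",f0)
    for z in [.166,.164,.162,.160,.159,.1585,.158,.1575,.157,.1565,.156]:
        cmd[2]=z;arm.line_to(cmd,.03);arm.pause(.03);f=fz(3)-f0;p=arm.read_tool_pos()
        print(z,p.round(4),round(f,2))
        if f>6 and z<.1595:break
        if f>10:break
    cmd[2]=.19;arm.line_to(cmd,.12);print("t",arm.read_time(),arm.read_ft_force())
E
python3 - <<'E'
from h import *
import pickle
c=pickle.load(open("w2.pkl","rb"))
B=np.array([ray(c,((u+.5)/3-.5+140,(v+.5)/3-.5+100),.091) for u,v in((150,332),(334,267),(525,200))])
print(B)
d=B[2]-B[0];d/=np.linalg.norm(d);m=B.mean(0);B=np.array([m+k*.05*d for k in(-1,0,1)]);print(B)
np.save("B.npy",B);press(B[0])
E
```

```text
[[ 0.54843959  0.03625849  0.091     ]
 [ 0.58666587  0.00422334  0.091     ]
 [ 0.62468782 -0.02778819  0.091     ]]
[[ 0.54831206  0.03639028  0.091     ]
 [ 0.58659776  0.00423121  0.091     ]
 [ 0.62488346 -0.02792785  0.091     ]]
at [0.54845697 0.03632164 0.16807   ] f0 0.5684967523546396
0.166 [0.5482 0.0365 0.166 ] -0.69
0.164 [0.5481 0.0365 0.1639] -0.74
0.162 [0.5483 0.0365 0.162 ] -0.01
0.16 [0.5483 0.0365 0.16  ] 0.45
0.159 [0.5483 0.0365 0.159 ] 1.42
0.1585 [0.5483 0.0365 0.1586] 1.46
0.158 [0.5483 0.0365 0.158 ] 1.53
0.1575 [0.5483 0.0365 0.1577] 3.53
0.157 [0.5483 0.0365 0.1573] 4.74
0.1565 [0.5483 0.0365 0.1569] 5.97
0.156 [0.5483 0.0365 0.1565] 6.33
t 15.6583 [ 0.4677696   0.4127857  -0.90371828]
```

First button hit its end stop, with force rising from about z=0.158 as expected. Pressing the second and third the same way, then a check.

```bash
python3 - <<'E'
from h import *
B=np.load("B.npy")
press(B[1]);press(B[2])
arm.line_to([.585,.005,.27],.25);arm.pause(.15)
c=cam("wrist");im=snapshot("wrist");print(arm.read_time())
d=(B[1]-B[0])/.05
for k,b in enumerate(B):
    for h in(.091,.085):print(k,h,((proj(c,[b[0],b[1],h])-[140,100]+.5)*3-.5).round(0))
cv2.imwrite("pics/w3.png",cv2.resize(im[100:280,140:380],None,fx=3,fy=3,interpolation=cv2.INTER_CUBIC))
E
```

```text
at [0.58649634 0.00453707 0.16806495] f0 0.16162635752922055
0.166 [0.5867 0.0039 0.166 ] -0.29
0.164 [0.5866 0.0039 0.1639] -0.22
0.162 [0.5869 0.004  0.1621] 0.1
0.16 [0.5869 0.0039 0.16  ] 0.69
0.159 [0.5869 0.0039 0.1591] 1.82
0.1585 [0.5869 0.0039 0.1586] 2.29
0.158 [0.5869 0.0039 0.1581] 2.82
0.1575 [0.5869 0.0039 0.1577] 4.15
0.157 [0.5869 0.0039 0.1573] 4.92
0.1565 [0.5869 0.0039 0.157 ] 5.93
0.156 [0.5869 0.0039 0.1566] 6.93
t 20.4667 [-0.40800041  0.16628989 -0.26820842]
at [ 0.62478935 -0.02761205  0.16808572] f0 0.07860958498978142
0.166 [ 0.625  -0.0283  0.166 ] 0.02
0.164 [ 0.6249 -0.0282  0.1639] 0.03
0.162 [ 0.625  -0.0282  0.1621] 0.47
0.16 [ 0.625  -0.0283  0.16  ] 1.95
0.159 [ 0.625  -0.0282  0.159 ] 1.32
0.1585 [ 0.625  -0.0283  0.1585] 2.3
0.158 [ 0.625  -0.0283  0.158 ] 2.85
0.1575 [ 0.6251 -0.0282  0.1577] 4.25
0.157 [ 0.6251 -0.0283  0.1573] 5.28
0.1565 [ 0.6251 -0.0282  0.157 ] 5.93
0.156 [ 0.6251 -0.0283  0.1566] 6.63
t 25.275 [0.7442989  0.05541659 0.29740298]
26.0083
0 0.091 [154. 332.]
0 0.085 [157. 324.]
1 0.091 [339. 268.]
1 0.085 [339. 261.]
2 0.091 [533. 200.]
2 0.085 [529. 194.]
```

View pics/w3.png

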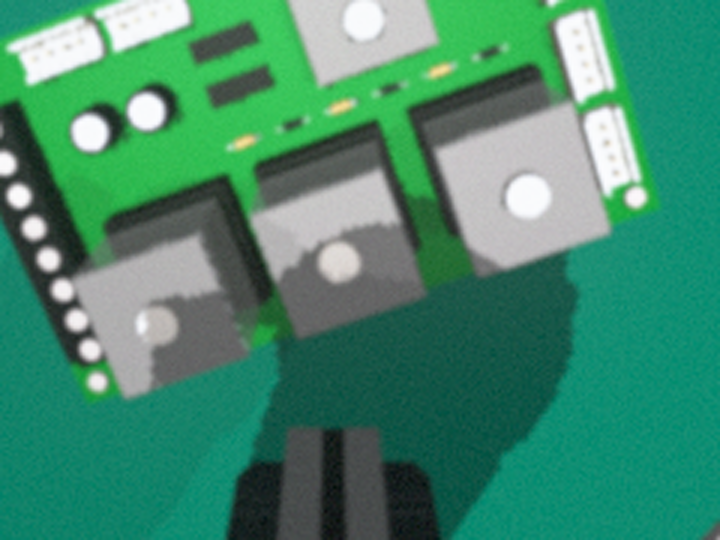

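The tops now sit at (157,325), (339,262) and (528,197), which matches the pressed height of 85 mm. The low button is still out and the board has not moved. Handing in.

```bash
python3 -c "
from station import ticket
print(ticket.finish_job())"
```

```text
the job is handed in; nothing more can be done
None
```

I touched the earth button at about 2 N, pressed the three tall relays' buttons home in order from the terminals (they stayed in), left the low relay's button out and the board where it was, and handed the job in at about 26 s.

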